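# Proof-pull a spinner arm four clicks and hold the load

## Robot

A 6-joint arm with a two-finger parallel gripper is mounted at the origin on a cart in front of the work surface, level with it; the furniture and walls round the work are solid. World frame = base frame: x ahead of the robot, y to its left, z up, the work surface at z = 0. Lengths are in mm, angles in rad, forces in N, time in s.
With the tool pointing down it reaches from about 275 to 875 mm from the base axis. Payload 12.5 kg.
Tool frame: the origin (TCP) lies on the centre line of the jaws, within the pads' length; the fingertips stand 11 mm ahead of it and the grasp point (between the pads) lies 8 mm behind it (env.finger_overhang is the distance from the TCP to the fingertips, in mm); z points along the fingers, y is the line along which they close (so a half turn about z gives the same grasp; the last joint's range is limited). The gripper opens to 85 mm and grips with 20 to 120 N. Pads are 22 mm wide; open, the fingers measure 114 mm over their backs; the gripper's body (76 mm by 85 mm) begins 54 mm behind the grasp point. The pads swing forward as they close: fully open they stand 13 mm farther back than shut.
Start: joints at [1.128, 0.351, 1.652, -0, 1.139, -0.085], TCP at [192.586, 515.165, 242.29] pointing down, gripper open.
Joint ranges: [-2.75, 2.75], [-0.79, 2.1], [0.01, 2.65], [-1.57, 4.71], [0.07, 3.14], [-2.87, 2.87]. Speed limits (rad/s): [2.22, 2.22, 2.79, 3.14, 3.14, 3.14].

## Interface

Orientations are given as a unit quaternion [w, x, y, z].
In Python, from workcell import get_state, read_camera, calibration, close_job, nets, env gives the robot as it stands.
- The arm moves only by the tool step_arm, never from a script. Its argument "plan" is a list of rows, each a list of 5 numbers: the closure, from -1 (fully open) to 1 (shut), then the shift along the tool's x, y, z in units of 150 mm (1.0 is 150 mm), then the turn about the tool's z in units of pi rad (1.0 is pi rad). A call has 1 to 10 rows; each row is the pose to reach, as a shift and turn from the pose commanded when the call began, along the tool's axes at that moment, turning the shorter way round; what a row does not reach only later rows make up. A row lasts 1/8 s, in which the tool goes at most 62.5 mm and 10.7 degrees, less where a joint would pass 70% of its speed; a pose out of reach is approached as far as the arm can. A call with a number of a shift or a turn outside -1 to 1 is refused whole. A call with a gripper value outside its range is refused whole. The fingers move at their own pace and stop on an object; "newtons" is the grip in N (left out, the last holds). Time passes only in rows, so rows that repeat a pose let the fingers close. It gives the time, the measured TCP pose, the force, the opening and the grip force at its end, in the units of the state.
- get_state(): the state, without advancing time (a new reading comes with each control period).
- read_camera(name): name is "side" or "top"; returns the picture (400x640x3 uint8, blue, green, red); there is no depth.
- calibration(name): a dict with "fov_y" (degrees; the focal length in pixels is half the picture's height over the tangent of half this angle, whatever the lens; pixels are square), "cx", "cy" (the principal point, pixels), "camera_from_world" (4x4, takes a point from world to camera coordinates). Camera axes: x right, y down, z forward; pixel columns grow to the right and rows downward; lengths in mm; the calibration is good to about 2 mm. A picture is of the moment at which its call begins. calibration takes no time and is no camera call.
- close_job(): hands the job in; it is judged then, once.
Trained networks look in the newest picture that a camera, given by its name, has taken for a name from the list of things; names that differ only in an ending like _2 or _b are one class to them, and where a whole thing is asked for, a point or a joint stands for the part that bears it (a point fixed in the world has none). Each returns a list of dicts, best first, with "score" (0 to 1); they miss things now and then, are a little off and sometimes report something else, mostly with a low value. They report only what shows in the picture. A call takes as long as a camera call.
- nets.find_in(camera, target): "xy" ([column, row] in pixels, amid what is visible of it).
The state is a dict: "time_s": time; "qpos": joint angles; "joint_vel": joint speeds; "joint_efforts": joint torques, N m; "ee_pos": TCP position; "ee_rot": TCP orientation; "wrist_force": force on the tool from outside, world axes, zero at the start; "torque": the same for the moment, N m; "gripper_width": opening from 0.0 (shut) to 1.0 (fully open); "grasp_force": force on a finger pad.
Only numpy, scipy, OpenCV 4.12 (cv2) and the standard library are available. Lean on these libraries where they do the work, as an engineer would, in place of code of your own. Each camera call takes 0.05 s, during which the arm holds its last target. There are 200 camera calls.

## Task

A green spinner body sits with its hub on the post of the proof puller (the bench fixture with the blue lever): take the long pull pin (red head) from the wooden block and drop it through the empty bore of the spinner's arm, fully home in the bush below. Then draw the puller's black lever handle round to the right, counting the clicks you feel, and stop on the fourth click; the fifth would overstress the part. The lever is a dead-man lever that springs back if let go, so finish while still holding the handle on the fourth click with the arm under load, and leave the short black-headed pin and everything else on the bench alone.

Things in the scene. Friction and masses are not known exactly. Their poses are not given: they have to be found in the camera images.
- puller: Proof puller fixed to the table: base plate 125 x 305 mm, top 15 mm up. Origin on the table near the plate's middle; x to the far side, y along the plate (robot's left), z up. From +y to -y: spring cartridge, blue load carriage with hub post, grey slide with the bush, blue lever on a vertical pivot. All lower than 66 mm but the handle (106 mm) and the inserted pin (75 mm).
- pivot (a point): Point on the lever's vertical pivot axis, on top of the hub, 64.5 mm above the table (in the puller's frame x = 22 mm, y = -85 mm). The handle travels on a horizontal circle of 110 mm radius round it.
- grip: Black upright round handle at the lever end, 22 mm thick, 48 mm high, free to spin. Origin at its foot on its axis, 57.5 mm up. At rest the lever points to direction 157 degrees in the puller's frame (anticlockwise from its x), near side; pulling moves it to the right. Pull across the lever: 2 to 12 N, rising before each click, falling 4 to 5 N in it.
- lever (a joint): Turn of the lever in rad: 0 at rest on its stop, growing anticlockwise seen from above, to 1.30. Its toothed disc clicks under a spring plunger every 0.20 rad (22 mm at the handle): notch bottoms at 0.20, 0.40, 0.60, 0.80, tooth tips midway between; the fourth click is felt at 0.70 and its notch ends at 0.89. The teeth do not lock: let go anywhere, the lever springs back to 0.
- spinner: Green three-armed spinner body, loose, 7 mm thick: hub ring (24 mm outside, 12 mm bore) at its origin, three arm rings (22 mm outside) 26 mm from it, two with bearings, one with an empty 12 mm bore. Origin at the centre of the hub's underside, z up; the empty arm lies along its -y axis. The hub sits on the carriage's 10 mm post, the empty arm over the bush; its top is 37 mm up.
- bush (a point): Centre of the mouth of the bush in the slide, 30 mm above the table, under the spinner's -y arm bore: blind hole of 9.5 mm diameter, 15 mm deep, brass ring round it. It moves with the slide, 16 mm per rad of the lever, to the puller's -y.
- gauge (a joint): Travel of the sprung load carriage in m, 0 at rest, growing to the puller's -y. The spinner draws it out once about 5 mm of slack in the bores is taken up; about 0.007 at the fourth click with the pin in.
- pull_pin: Long pull pin, 40 g: steel shank 8 mm thick, 20 mm long (last 4 mm tapered to 4.4 mm) under a red round head 16 mm thick (17 at its foot), 38 mm high. Origin at the shank's tip, z up towards the head. Home in the spinner, the head rests on it and the tip is 13 mm below the bush mouth. Starts upright in one of the block's holes, head resting on the block.
- short_pin: Short pin: black head of the same size, shank only 11 mm, upright in the block's other hole; it stays there. Origin at the shank's tip.
- pin_block: Beech block 50 x 110 x 30 mm fixed on the table, with two 9.5 mm holes for the pins, 30 mm from its centre along its +y and -y. Origin at the centre of its underside, z up. The way from it to the puller passes big grey bowls, rim 185 mm above the table.
- oil_bottle: Bystander, leave alone: dropper oil bottle, 49 mm round, 150 mm high, red tip, to the left of the puller. Origin at the centre of its underside.
- box_caps: Bystander, leave alone: small carton, 70 x 70 x 55 mm, to the front left of the puller. Origin at the centre of its underside.
- spinner2: Bystander, leave alone: finished blue spinner, 82 x 94 mm, lying left of the puller. Origin at the centre of its underside.

How it is judged (in metres and radians):
On the way, in this order (a step that is already met when the one before it is completed fails the run):
1. the pull pin stands home in the bush, through the spinner's arm, while the lever is still at rest (z of pull_pin in the frame of bush below -0.0105 m and horizontal distance between pull_pin and bush below 0.004 m and angle between pull_pin's own z axis and vertical below 0.15 rad and value of joint lever below 0.1 rad), for 0.2 s.
2. the fingers hold the lever handle on the fourth click for half a second, with the spinner under load (z of pull_pin in the frame of bush below -0.0105 m and horizontal distance between pull_pin and bush below 0.004 m and angle between pull_pin's own z axis and vertical below 0.15 rad and value of joint lever between 0.7 and 0.89 rad and contact force between the fingers and grip above 1 N and value of joint gauge above 0.004 m), for 0.5 s.
At the end, for the whole second after the job is handed in: Pull pin home (tip over 10.5 mm below the bush mouth, within 4 mm of its axis, tilt under 0.15 rad), spinner flat, load carriage drawn out over 4 mm, lever in the fourth notch (0.70 to 0.89 rad) with the fingers pressing on its handle by over 1 N, short pin in its hole (all of step 2 and z of spinner in the frame of puller between 0.027 and 0.035 m and distance of short_pin from where it was at the start of the episode below 0.01 m); the arm keeps its last pose, push and grip.
It fails at once if the lever is pulled to the fifth click (value of joint lever above 0.93 rad).
It fails at once if the short pin is taken from its hole (distance of short_pin from where it was at the start of the episode above 0.015 m).
It fails at once if something else on the bench is knocked about (distance of any of oil_bottle, box_caps, spinner2 from where it was at the start of the episode above 0.03 m).
It also fails if it takes over 72 s, if anything falls off the work surface, if the arm or the gripper's body presses on something with over 40 N, if the wrist force passes 120 N, or if a joint passes its speed limit or range.

## Working session

There is one attempt and no reset: what is moved stays moved. The work goes in short steps, Python scripts to look and compute and a tool call to move; the robot and the scene stay as the last step left them, time stands still between calls to the robot, and variables do not carry over. Pictures are saved under pics/ and viewed, at most 10 in all, crops included, and the job is handed in when it is done.

Besides the shell and the picture viewer there is one more tool, called after "Emit:" as a command line: name --pt "numbers of a row" for each row, then --argument value for the rest. step_arm: Moves the arm, as the interface text tells. Shifts and turns lie within -1 to 1; 1 stands for 150 mm of shift or pi rad of turn. Its arguments: {"type":"object","properties":{"plan":{"type":"array"},"newtons":{"type":"number"}},"required":["plan"]}

```bash
mkdir -p pics; cat > h.py <<'E'
import numpy as np, cv2
from workcell import *
def ray(cam,xy):
    c=calibration(cam); M=np.array(c["camera_from_world"]); f=200/np.tan(np.radians(c["fov_y"])/2)
    d=np.array([(xy[0]-c["cx"])/f,(xy[1]-c["cy"])/f,1]); R=M[:3,:3]
    return -R.T@M[:3,3], R.T@d
def at_z(cam,xy,z):
    o,d=ray(cam,xy); return o+d*(z-o[2])/d[2]
def proj(cam,p):
    c=calibration(cam); M=np.array(c["camera_from_world"]); f=200/np.tan(np.radians(c["fov_y"])/2)
    q=M[:3,:3]@np.array(p)+M[:3,3]; return [c["cx"]+f*q[0]/q[2],c["cy"]+f*q[1]/q[2]]
def tri(p1,p2):
    (o1,d1),(o2,d2)=ray("top",p1),ray("side",p2)
    s=np.linalg.lstsq(np.c_[d1,-d2],o2-o1,rcond=None)[0]
    a,b=o1+s[0]*d1,o2+s[1]*d2
    return (a+b)/2,np.linalg.norm(a-b)
E
python3 - <<'E'
from h import *
np.set_printoptions(precision=1,suppress=True)
s=get_state();print(s)
for c in("top","side"):
    print(c,calibration(c)); cv2.imwrite(f"pics/{c}0.png",read_camera(c))
    for t in("puller","grip","spinner","bush","pull_pin","short_pin","pin_block","pivot","oil_bottle","box_caps","spinner2"):
        print(c,t,[(np.round(r["xy"],1).tolist(),round(r["score"],2)) for r in nets.find_in(c,t)[:3]])
E
```

```text
{'time_s': 0.0, 'qpos': array([ 1.1,  0.4,  1.7, -0. ,  1.1, -0.1]), 'joint_vel': array([ 0., -0.,  0.,  0., -0.,  0.]), 'joint_efforts': array([ -0. , -50.6, -29.1,  -0. ,   0. ,   0. ]), 'ee_pos': array([192.5, 514.9, 241.7]), 'ee_rot': array([-0. ,  0.2,  1. , -0. ]), 'wrist_force': array([ 0.3, -0.5, -0.3]), 'torque': array([-0., -0., -0.]), 'grasp_force': 0.0, 'gripper_width': 0.997871774621464}
top {'fov_y': 48.18452947399979, 'cx': 319.0694164780236, 'cy': 197.1700718606932, 'camera_from_world': array([[   0. ,   -1. ,    0. ,   91.3],
       [  -1. ,   -0. ,   -0.2,  453.9],
       [   0.2,   -0. ,   -1. , 1424.2],
       [   0. ,    0. ,    0. ,    1. ]])}
top puller [([247.3, 179.6], 0.66)]
top grip [([248.0, 200.5], 0.53)]
top spinner [([167.1, 212.4], 0.9), ([218.7, 184.9], 0.7)]
top bush [([238.3, 182.8], 0.52)]
top pull_pin [([473.4, 205.3], 0.59)]
top short_pin []
top pin_block [([460.0, 203.3], 0.94), ([161.7, 186.1], 0.7), ([168.6, 211.2], 0.51)]
top pivot [([239.7, 183.1], 0.88)]
top oil_bottle [([163.4, 185.8], 0.74)]
top box_caps [([201.1, 226.6], 0.62)]
top spinner2 [([167.1, 212.4], 0.9), ([218.7, 184.9], 0.7)]
side {'fov_y': 53.11916070474526, 'cx': 332.258658518469, 'cy': 195.41765907904676, 'camera_from_world': array([[   0.9,   -0.5,   -0. , -371.7],
       [  -0.2,   -0.4,   -0.9,  205.5],
       [   0.4,    0.8,   -0.4, 1033.6],
       [   0. ,    0. ,    0. ,    1. ]])}
side puller [([291.0, 168.5], 0.77)]
side grip [([292.6, 170.0], 0.38)]
side spinner []
side bush []
side pull_pin [([422.3, 298.0], 0.66)]
side short_pin [([409.2, 284.4], 0.54)]
side pin_block [([411.9, 304.7], 0.81)]
side pivot [([292.6, 169.7], 0.75)]
side oil_bottle [([278.4, 151.3], 0.58)]
side box_caps [([422.4, 299.6], 0.32)]
side spinner2 []
```

View pics/top0.png

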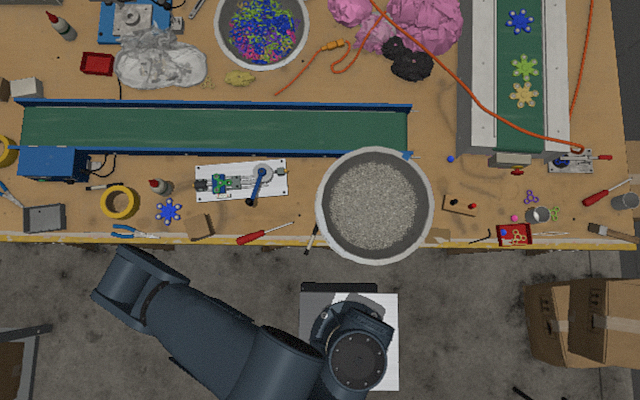

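View pics/side0.png

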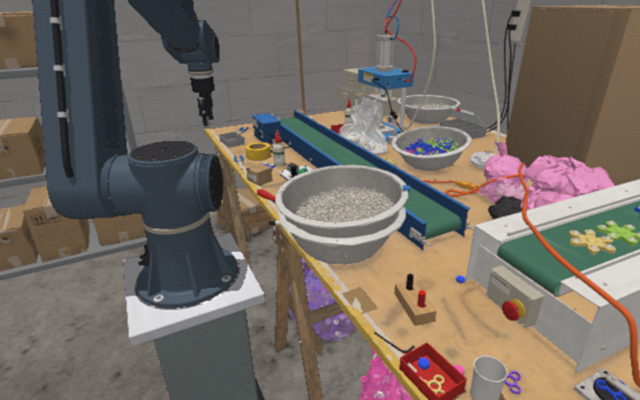

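The top view shows the puller at about (242,180), its blue lever with the hub at (263,172) and the handle at (250,202). The block is at about (462,205), with the black pin at (453,202) and the red pin at (473,206). In the side view the pins are at (409,282) and (422,298). The bowls stand between the block and the puller.

```bash
python3 - <<'E'
from h import *
np.set_printoptions(precision=1,suppress=True)
t=cv2.imread("pics/top0.png");s=cv2.imread("pics/side0.png")
R=lambda i,x,y,w,h,k:cv2.resize(i[y:y+h,x:x+w],None,fx=k,fy=k,interpolation=cv2.INTER_CUBIC)
A=R(t,190,152,100,60,8)[:, :800]
B=R(t,440,188,50,30,8); C=R(s,385,265,50,14*0+0 or 60,8)[:480,:]
im=np.zeros((600,800,3),np.uint8); im[:480,:800]=A[:480]
cv2.imwrite("pics/c1.png",A)
im=np.zeros((480,800,3),np.uint8); im[:240,:400]=B; im[:480,400:]=C; im[240:480,:400]=R(s,260,150,50,30,8)
cv2.imwrite("pics/c2.png",im)
print("red",tri((473,206),(422,298)),"blk",tri((453,202),(409,282)))
print([at_z("top",p,15) for p in((242,180),(195,165),(286,159),(288,191),(195,201))])
for c in("top","side"):
  i=read_camera(c)
  h=cv2.cvtColor(i,cv2.COLOR_BGR2HSV)
  m=((h[...,0]<8)|(h[...,0]>172))&(h[...,1]>150)&(h[...,2]>70)
  n,l,st,ce=cv2.connectedComponentsWithStats(m.astype(np.uint8))
  print(c,[(st[k].tolist(),ce[k]) for k in range(1,n) if 4<st[k][4]<250])
E
```

```text
red (array([ 429. , -400.6,   54. ]), np.float64(2.4232861054989723)) blk (array([ 442.1, -338.1,   48.6]), np.float64(2.450885236180942))
[array([511.4, 355.6,  15. ]), array([560.7, 515.6,  15. ]), array([585.7, 210.4,  15. ]), array([476.1, 201. ,  15. ]), array([438.2, 508.3,  15. ])]
top [([46, 11, 11, 11, 50], array([51.3, 16.7])), ([86, 52, 8, 2, 9], array([89.8, 52.1])), ([96, 53, 8, 1, 8], array([99.5, 53. ])), ([599, 155, 13, 5, 54], array([605.3, 156.7])), ([512, 169, 12, 5, 38], array([517.4, 171.4])), ([149, 179, 9, 8, 49], array([153.1, 182.7])), ([583, 190, 26, 16, 181], array([594.9, 197.5])), ([471, 203, 6, 5, 20], array([473.3, 205.2])), ([236, 230, 29, 15, 190], array([249.2, 237. ])), ([514, 231, 3, 3, 6], array([514.8, 231.8])), ([516, 235, 4, 3, 10], array([517.5, 236.2])), ([501, 240, 1, 6, 6], array([501. , 242.5]))]
side [([386, 19, 5, 15, 21], array([386.8,  26.6])), ([397, 37, 18, 19, 25], array([407.2,  45.4])), ([415, 57, 1, 6, 6], array([415. ,  59.5])), ([347, 100, 4, 7, 16], array([348.4, 103.6])), ([457, 109, 3, 2, 6], array([458. , 109.5])), ([332, 124, 10, 8, 45], array([336.1, 127.5])), ([275, 132, 6, 10, 34], array([277.2, 137.4])), ([518, 170, 3, 5, 6], array([519.3, 172. ])), ([513, 175, 3, 2, 5], array([513.8, 175.6])), ([506, 176, 4, 2, 7], array([507.3, 176.6])), ([257, 189, 18, 13, 107], array([265.6, 194.5])), ([475, 189, 5, 2, 5], array([477. , 189.8])), ([526, 198, 1, 7, 7], array([526., 201.])), ([417, 290, 9, 17, 104], array([421.2, 298.2])), ([503, 301, 16, 19, 231], array([510.4, 310.3])), ([437, 378, 4, 3, 10], array([438.3, 379.2])), ([431, 384, 7, 5, 27], array([433.9, 385.9]))]
```

View pics/c1.png

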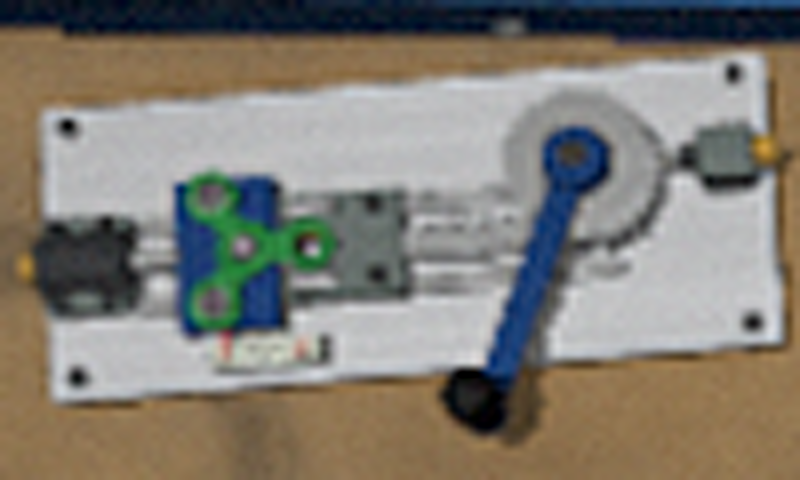

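View pics/c2.png

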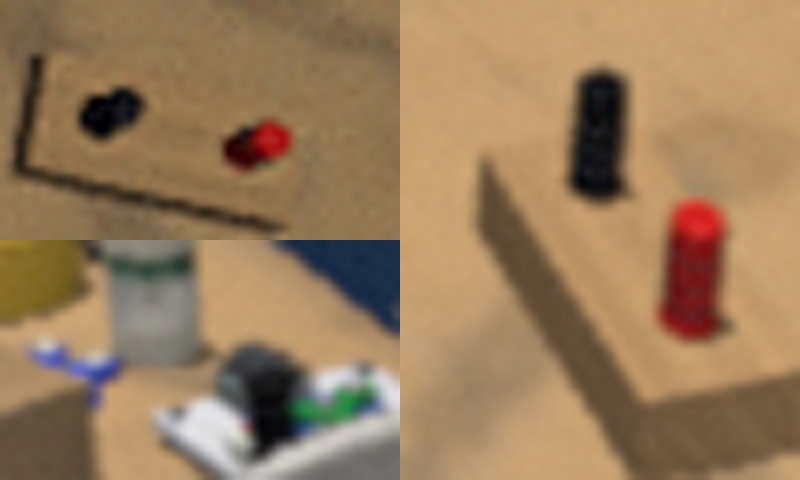

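The crops show the bores, post, pivot, handle and plate corners clearly on the puller. On the block, the head tops are at (474,205) for red and (456,200) for black in the top view, and (422,291) and (410,275) in the side view.

```bash
python3 - <<'E'
from h import *
from scipy.optimize import least_squares
np.set_printoptions(precision=1,suppress=True)
print("red",tri((473.6,204.8),(421.7,291.4)),at_z("top",(473.6,204.8),68),at_z("side",(421.7,291.4),68))
print("red foot side",at_z("side",(400-15+292/8-.4,265+325/8-.9),30))
print("blk",tri((455.8,200.3),(410.1,274.5)),at_z("top",(455.8,200.3),68),at_z("side",(410.1,274.5),68))
P=lambda x,y:(190+(x+.5)/8-.5,152+(y+.5)/8-.5)
u=np.radians(157)
L=[(P(573,153),(22,-85,64.5)),(P(476,396),(22+110*np.cos(u),-85+110*np.sin(u),104)),
 (P(42,112),(62.5,152.5,15)),(P(765,57),(62.5,-152.5,15)),(P(783,345),(-62.5,-152.5,15)),(P(55,402),(-62.5,152.5,15))]
W=np.array([at_z("top",p,q[2]) for p,q in L]); Q=np.array([q for _,q in L],float)
def T(v,q): c,s=np.cos(v[2]),np.sin(v[2]); return np.c_[v[0]+c*q[:,0]-s*q[:,1],v[1]+s*q[:,0]+c*q[:,1]]
r=least_squares(lambda v:(T(v,Q)-W[:,:2]).ravel(),[511,355,0.05]); print(r.x[:2],"yaw %.4f"%r.x[2],"res",(T(r.x,Q)-W[:,:2]).tolist())
for n,p,z in(("bore",P(312,243),37),("hub",P(243,245),38),("ringU",P(212,194),37),("ringL",P(213,302),37),("pivot",P(573,153),64.5),("grip",P(476,396),104)):
  w=at_z("top",p,z); c,s=np.cos(r.x[2]),np.sin(r.x[2]); d=w[:2]-r.x[:2]
  print(n,w,"in puller",np.array([c*d[0]+s*d[1],-s*d[0]+c*d[1]]))
st=get_state(); print(st["ee_pos"],np.round(st["ee_rot"],4),env)
E
```

```text
red (array([ 430. , -397. ,   69.2]), np.float64(1.278660665173337)) [ 429.6 -397.1   68. ] [ 431.7 -396.1   68. ]
red foot side [ 434.2 -396.2   30. ]
blk (array([ 443.1, -339.8,   71. ]), np.float64(0.31974704652576424)) [ 443.4 -340.7   68. ] [ 445.9 -336.7   68. ]
[508.3 361.3] yaw 0.0865 res [[4.782391633330462, -7.5468925053264115], [6.749158735094852, -2.6429924057710537], [-1.3438449306371467, 2.5787986399113834], [-3.034320482657563, 1.6138177907688203], [-4.451195718007909, 1.4683776862312357], [-2.702189233829131, 4.528890719781657]]
bore [499.7 395.6  37. ] in puller [-5.6 34.9]
hub [498.3 423.7  38. ] in puller [-4.6 63. ]
ringU [519.7 437.8  37. ] in puller [18.  75.2]
ringL [474.5 435.   37. ] in puller [-27.3  76.3]
pivot [532.7 286.1  64.5] in puller [ 17.9 -77.1]
grip [426.2 315.3 104. ] in puller [-85.8 -38.8]
[192.6 515.1 242.3] [-0.   0.2  1.  -0. ] <Robot object at 0x7f1ebe554050>
```

```bash
cat >> h.py <<'E'
from scipy.spatial.transform import Rotation
def Rt():
    q=get_state()["ee_rot"]; return Rotation.from_quat(np.r_[q[1:],q[0]]).as_matrix()
def go(target):
    "shift in tool axes, plan units"
    s=get_state(); return np.round(Rt().T@(np.array(target)-s["ee_pos"])/150,3)
E
python3 - <<'E'
from h import *
np.set_printoptions(precision=4,suppress=True)
print(Rt()); print(go([430,-397,240]))
E
```

```text
[[-0.9367  0.3502 -0.    ]
 [ 0.3502  0.9367 -0.0001]
 [ 0.     -0.0001 -1.    ]]
[-3.612 -5.142  0.015]
```

Emit:
step_arm --pt "-1 -0.23 -0.33 0 0" --pt "-1 -0.46 -0.66 0 0" --pt "-1 -0.7 -1 0 0" --pt "-1 -0.7 -1 0 0" --newtons 40

```text
time_s: 1.8
ee_pos: [238.9, 335.3, 242.5]
ee_rot: [0.0, 0.18, 0.984, -0.0]
wrist_force: [-0.1, 1.6, 0.8]
gripper_width: 1.0
grasp_force: 0.0
```

Emit:
step_arm --pt "-1 -0.23 -0.33 0 0" --pt "-1 -0.46 -0.66 0 0" --pt "-1 -0.7 -1 0 0" --pt "-1 -0.7 -1 0 0"

```text
time_s: 2.3
ee_pos: [285.5, 158.2, 242.6]
ee_rot: [0.001, 0.181, 0.983, 0.0]
wrist_force: [0.6, 0.8, -0.5]
gripper_width: 1.0
grasp_force: 0.0
```

Emit:
step_arm --pt "-1 -0.23 -0.33 0 0" --pt "-1 -0.46 -0.66 0 0" --pt "-1 -0.7 -1 0 0" --pt "-1 -0.7 -1 0 0"

```text
time_s: 2.8
ee_pos: [331.5, -19.1, 242.5]
ee_rot: [0.0, 0.181, 0.983, -0.0]
wrist_force: [0.4, -0.0, -0.0]
gripper_width: 0.999
grasp_force: 0.0
```

Emit:
step_arm --pt "-1 -0.23 -0.33 0 0" --pt "-1 -0.46 -0.66 0 0" --pt "-1 -0.7 -1 0 0" --pt "-1 -0.7 -1 0 0"

```text
time_s: 3.3
ee_pos: [377.8, -195.1, 242.0]
ee_rot: [0.0, 0.179, 0.984, 0.0]
wrist_force: [-0.8, 1.3, -0.3]
gripper_width: 0.999
grasp_force: 0.0
```

Emit:
step_arm --pt "-1 -0.25 -0.38 0 0.06" --pt "-1 -0.5 -0.75 0 0.12" --pt "-1 -0.75 -1 0 0.18" --pt "-1 -0.75 -1 0 0.24" --pt "-1 -0.75 -1 0 0.3" --pt "-1 -0.75 -1 0 0.36" --pt "-1 -0.75 -1 0 0.42" --pt "-1 -0.75 -1 0 0.457" --pt "-1 -0.75 -1 0 0.457"

```text
time_s: 4.42
ee_pos: [430.5, -371.6, 242.2]
ee_rot: [-0.0, 0.78, 0.626, 0.0]
wrist_force: [0.9, 0.2, -0.2]
gripper_width: 0.999
grasp_force: 0.0
```

```bash
python3 - <<'E'
from h import *
np.set_printoptions(precision=4,suppress=True)
s=get_state();print(s["ee_pos"],s["qpos"],s["time_s"],s["wrist_force"]);print(Rt()); print(go([430.5,-396.8,120]))
E
```

```text
[ 430.4708 -371.5848  242.1783] [-0.7941  0.3848  1.6024  0.0004  1.1548 -0.5752] 4.425 [ 0.8735  0.2455 -0.1713]
[[ 0.2174  0.9761 -0.    ]
 [ 0.9761 -0.2174  0.0005]
 [ 0.0005 -0.0001 -1.    ]]
[-0.164  0.037  0.814]
```

Emit:
step_arm --pt "-1 -0.164 0.037 0 0" --pt "-1 -0.164 0.037 0.3 0" --pt "-1 -0.164 0.037 0.6 0" --pt "-1 -0.164 0.037 0.814 0" --pt "-1 -0.164 0.037 0.814 0" --pt "-1 -0.164 0.037 0.814 0"

```text
time_s: 5.18
ee_pos: [429.8, -398.9, 121.6]
ee_rot: [0.001, 0.781, 0.625, 0.0]
wrist_force: [0.9, -0.6, 0.5]
gripper_width: 1.003
grasp_force: 0.0
```

```bash
python3 - <<'E'
from h import *
np.set_printoptions(precision=4,suppress=True)
s=get_state();print(s["ee_pos"]);print(go([430.5,-396.8,47]))
a=read_camera("top");b=read_camera("side")
print(proj("top",s["ee_pos"]),proj("side",s["ee_pos"]))
R=lambda i,x,y,w,h,k:cv2.resize(i[y:y+h,x:x+w],None,fx=k,fy=k,interpolation=cv2.INTER_CUBIC)
cv2.imwrite("pics/a1.png",R(b,360,215,100,110,5))
E
```

```text
[ 429.7851 -398.9213  121.5896]
[0.015 0.001 0.497]
[np.float64(480.1877301038124), np.float64(202.1140018095206)] [np.float64(424.1352519148057), np.float64(272.20666226389176)]
```

View pics/a1.png

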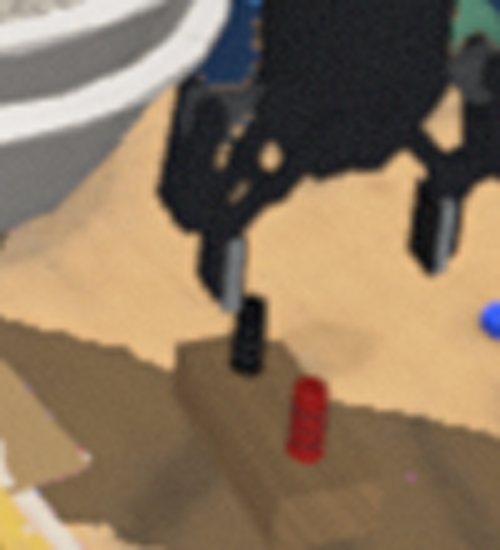

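The open fingers straddle the red pin in the gripper's closing direction and clear the black one, so I go down and grip.

Emit:
step_arm --pt "-1 0.015 0.001 0.25 0" --pt "-1 0.015 0.001 0.45 0" --pt "-1 0.015 0.001 0.49 0" --pt "-1 0.015 0.001 0.49 0" --pt "0.3 0.015 0.001 0.49 0" --pt "1 0.015 0.001 0.49 0" --pt "1 0.015 0.001 0.49 0" --pt "1 0.015 0.001 0.49 0" --pt "1 0.015 0.001 0.49 0" --pt "1 0.015 0.001 0.49 0" --newtons 40

```text
time_s: 6.52
ee_pos: [430.0, -397.3, 47.2]
ee_rot: [0.001, 0.781, 0.624, 0.0]
wrist_force: [5.8, 0.2, 3.5]
gripper_width: 0.178
grasp_force: 39.5
```

Emit:
step_arm --pt "1 0 0 -0.1 0" --pt "1 0 0 -0.3 0" --pt "1 0 0 -0.6 0" --pt "1 0 0 -1 0" --pt "1 0 0 -1 0"

```text
time_s: 7.15
ee_pos: [430.1, -398.1, 200.7]
ee_rot: [0.003, 0.781, 0.624, -0.0]
wrist_force: [0.4, -1.1, -2.2]
gripper_width: 0.173
grasp_force: 40.0
```

Emit:
step_arm --pt "1 0 0 -0.3 0" --pt "1 0 0 -0.52 0" --pt "1 0 0 -0.52 0" --pt "1 0 0 -0.52 0" --pt "1 0 0 -0.52 0"

```text
time_s: 7.78
ee_pos: [428.9, -396.5, 273.0]
ee_rot: [-0.001, 0.781, 0.624, -0.0]
wrist_force: [-0.4, -0.1, -0.2]
gripper_width: 0.177
grasp_force: 40.1
```

```bash
python3 - <<'E'
from h import *
np.set_printoptions(precision=4,suppress=True)
s=get_state();print(s["ee_pos"],s["gripper_width"],s["wrist_force"]);print(Rt(),go([500,395.5,275]))
b=read_camera("side")
t=proj("side",s["ee_pos"]-[0,0,37]);print(t,proj("side",s["ee_pos"]-[0,0,17]))
x,y=int(t[0])-40,int(t[1])-50
cv2.imwrite("pics/a2.png",cv2.resize(b[y:y+75,x:x+80],None,fx=8,fy=8,interpolation=cv2.INTER_CUBIC)); print(x,y)
E
```

```text
[ 428.8688 -396.4538  272.9806] 0.17670163128920816 [-0.3946 -0.0702 -0.193 ]
[[ 0.2209  0.9753 -0.0021]
 [ 0.9753 -0.2209  0.0021]
 [ 0.0016 -0.0025 -1.    ]] [ 5.254 -0.704 -0.003]
[np.float64(428.3053273491472), np.float64(224.4836766620991)] [np.float64(429.2976018111771), np.float64(215.6014689215172)]
388 174
```

View pics/a2.png

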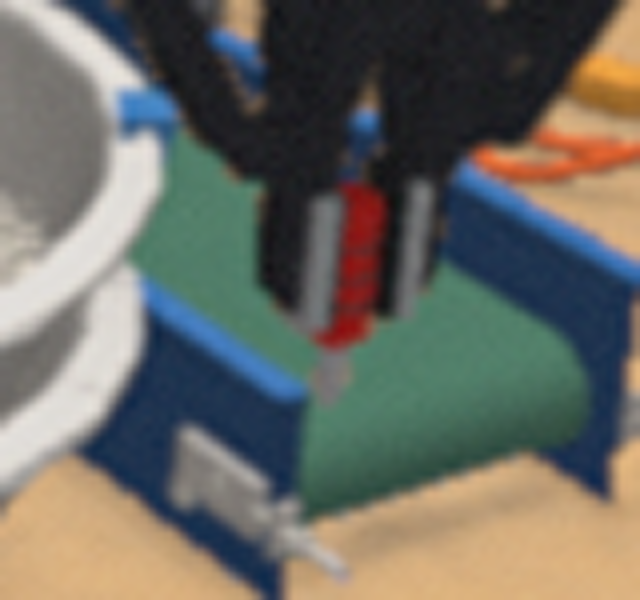

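The pin is held with its tip at about (429,224), roughly where predicted. It is tilted slightly about the closing axis. Now I carry it over the bowls.

Emit:
step_arm --pt "1 0.3 -0.04 0 0" --pt "1 0.6 -0.08 0 0" --pt "1 0.9 -0.12 0 0" --pt "1 0.9 -0.12 0 0"

```text
time_s: 8.32
ee_pos: [441.6, -258.9, 274.3]
ee_rot: [-0.001, 0.78, 0.625, -0.0]
wrist_force: [0.6, 0.0, 0.4]
gripper_width: 0.175
grasp_force: 40.1
```

Emit:
step_arm --pt "1 0.3 -0.04 0 0" --pt "1 0.6 -0.08 0 0" --pt "1 0.9 -0.12 0 0" --pt "1 0.9 -0.12 0 0"

```text
time_s: 8.82
ee_pos: [454.0, -124.2, 274.4]
ee_rot: [-0.0, 0.781, 0.625, -0.0]
wrist_force: [0.2, -0.2, -0.4]
gripper_width: 0.176
grasp_force: 40.1
```

Emit:
step_arm --pt "1 0.3 -0.04 0 0" --pt "1 0.6 -0.08 0 0" --pt "1 0.9 -0.12 0 0" --pt "1 0.9 -0.12 0 0"

```text
time_s: 9.32
ee_pos: [466.5, 11.0, 274.4]
ee_rot: [-0.0, 0.781, 0.625, -0.0]
wrist_force: [0.5, -0.8, -0.1]
gripper_width: 0.183
grasp_force: 40.1
```

Emit:
step_arm --pt "1 0.3 -0.04 0 0" --pt "1 0.6 -0.08 0 0" --pt "1 0.9 -0.12 0 0" --pt "1 0.9 -0.12 0 0"

```text
time_s: 9.82
ee_pos: [479.1, 146.2, 274.2]
ee_rot: [-0.0, 0.781, 0.625, -0.0]
wrist_force: [0.6, -0.1, -0.1]
gripper_width: 0.173
grasp_force: 40.0
```

Emit:
step_arm --pt "1 0.3 -0.04 0 0" --pt "1 0.6 -0.08 0 0" --pt "1 0.9 -0.12 0 0" --pt "1 0.9 -0.12 0 0"

```text
time_s: 10.32
ee_pos: [491.6, 281.5, 274.0]
ee_rot: [0.0, 0.781, 0.625, -0.0]
wrist_force: [0.3, -0.6, -0.6]
gripper_width: 0.18
grasp_force: 40.0
```

Emit:
step_arm --pt "1 0.3 -0.04 0 0" --pt "1 0.6 -0.08 0 0" --pt "1 0.75 -0.1 0 0" --pt "1 0.75 -0.1 0 0" --pt "1 0.75 -0.1 0 0"

```text
time_s: 10.95
ee_pos: [501.6, 392.3, 274.5]
ee_rot: [0.0, 0.782, 0.624, -0.0]
wrist_force: [0.3, -1.0, -0.0]
gripper_width: 0.177
grasp_force: 40.0
```

```bash
python3 - <<'E'
from h import *
np.set_printoptions(precision=4,suppress=True)
s=get_state();print(s["ee_pos"],s["gripper_width"],s["wrist_force"]);print(Rt(),go([500,395.5,150]))
print("bore expected in side",proj("side",(500,395.5,37)))
E
```

```text
[501.6463 392.3462 274.5034] 0.17694992894412498 [ 0.2851 -1.0326 -0.0217]
[[ 0.2223  0.975  -0.0003]
 [ 0.975  -0.2223 -0.0008]
 [-0.0009 -0.0001 -1.    ]] [ 0.019 -0.015  0.83 ]
bore expected in side [np.float64(303.59653036703827), np.float64(172.9793580542863)]
```

Emit:
step_arm --pt "1 0.015 -0.012 0.3 0" --pt "1 0.015 -0.012 0.6 0" --pt "1 0.015 -0.012 0.9 0" --pt "1 0.015 -0.012 0.9 0"

```text
time_s: 11.45
ee_pos: [498.7, 394.6, 137.2]
ee_rot: [-0.0, 0.782, 0.624, -0.003]
wrist_force: [-0.5, -0.2, -1.3]
gripper_width: 0.177
grasp_force: 40.0
```

Emit:
step_arm --pt "1 0 0 0.2 0" --pt "1 0 0 0.38 0" --pt "1 0 0 0.38 0" --pt "1 0 0 0.38 0"

```text
time_s: 11.95
ee_pos: [500.8, 397.2, 85.2]
ee_rot: [0.0, 0.781, 0.624, 0.001]
wrist_force: [0.6, -0.5, 0.2]
gripper_width: 0.175
grasp_force: 40.1
```

```bash
python3 - <<'E'
from h import *
np.set_printoptions(precision=4,suppress=True)
s=get_state();print(s["ee_pos"],s["wrist_force"])
b=read_camera("side");a=read_camera("top")
print("tip",proj("side",s["ee_pos"]-[0,0,37]),"headtop",proj("side",s["ee_pos"]+[0,0,21]))
B=cv2.resize(b[150:190,270:340],None,fx=11,fy=11,interpolation=cv2.INTER_CUBIC)
cv2.imwrite("pics/a3.png",B)
E
```

```text
[500.7579 397.2167  85.1548] [ 0.5921 -0.4893  0.1701]
tip [np.float64(303.47873454812697), np.float64(170.10692429177752)] headtop [np.float64(302.8491985538976), np.float64(155.87719823380624)]
```

View pics/a3.png

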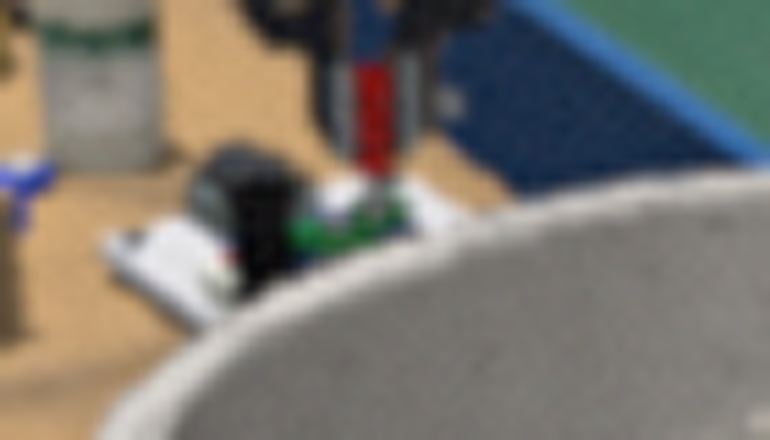

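The pin's tip is at about (304,169), just above the green spinner arm at about (304,172). I let the arm settle and then probe down gently.

Emit:
step_arm --pt "1 0 0 0 0" --pt "1 0 0 0 0" --pt "1 0 0 0 0"

```text
time_s: 12.42
ee_pos: [499.6, 397.0, 82.8]
ee_rot: [-0.0, 0.781, 0.624, 0.0]
wrist_force: [-0.2, -0.4, -0.3]
gripper_width: 0.179
grasp_force: 40.1
```

```bash
python3 - <<'E'
from h import *
np.set_printoptions(precision=4,suppress=True)
s=get_state();print(s["ee_pos"],s["wrist_force"],go([500,395.5,70]))
tip=np.array(s["ee_pos"])-[0,0,37]
for n,p in (("tip",tip),("bore",(500,395.5,37)),("hub",(498.5,422,38)),("R",(520,437,37)),("L",(475,435,37))):
  q=np.array(proj("side",p))+[.9,-1.4]; print(n,q,(q-[270,150])*11)
b=read_camera("side");h=cv2.cvtColor(b[160:185,290:315],cv2.COLOR_BGR2HSV)
m=(h[...,0]>45)&(h[...,0]<85)&(h[...,1]>110)
for r in range(25): print(160+r,''.join('#' if v else '.' for v in m[r]))
E
```

```text
[499.6069 396.9839  82.8059] [-0.1529 -0.3545 -0.3344] [-0.009  0.005  0.085]
tip [304.1531 169.3492] [375.6836 212.8416]
bore [304.4965 171.5794] [379.4618 237.3729]
hub [301.3906 169.0803] [345.2961 209.8828]
R [304.9071 167.0232] [383.9779 187.2557]
L [294.5286 169.3044] [269.8147 212.3479]
160 .........................
161 .........................
162 .........................
163 .........................
164 .........................
165 .........................
166 .........................
167 .........................
168 .........................
169 .........................
170 ......###......#.........
171 ......####.###...........
172 ......#####..............
173 .........................
174 .........................
175 .........................
176 .........................
177 .........................
178 .........................
179 .........................
180 .........................
181 .........................
182 .........................
183 .........................
184 .........................
```

Emit:
step_arm --pt "1 -0.009 0.004 0.03 0" --pt "1 -0.009 0.004 0.06 0" --pt "1 -0.009 0.004 0.08 0" --pt "1 -0.009 0.004 0.08 0" --pt "1 -0.009 0.004 0.08 0"

```text
time_s: 13.1
ee_pos: [499.9, 395.6, 70.8]
ee_rot: [0.0, 0.781, 0.624, 0.0]
wrist_force: [0.1, 0.3, -1.0]
gripper_width: 0.178
grasp_force: 40.1
```

```bash
python3 - <<'E'
from h import *
np.set_printoptions(precision=2,suppress=True)
for i in range(4):
  read_camera("top");s=get_state();print(s["ee_pos"],s["wrist_force"],s["torque"])
E
```

```text
[499.94 395.57  70.79] [ 0.44  0.29 -0.72] [ 0.01 -0.01 -0.02]
[499.93 395.54  70.82] [0.01 0.71 0.94] [0.06 0.04 0.  ]
[499.95 395.57  70.84] [-0.28  0.33 -1.4 ] [0.03 0.03 0.01]
[499.92 395.53  70.82] [-0.17  0.7  -1.22] [0.07 0.   0.  ]
```

Emit:
step_arm --pt "1 0 0 0.02 0" --pt "1 0 0 0.035 0" --pt "1 0 0 0.035 0" --pt "1 0 0 0.035 0"

```text
time_s: 13.8
ee_pos: [499.8, 395.7, 65.4]
ee_rot: [-0.0, 0.781, 0.624, 0.0]
wrist_force: [-0.0, 2.7, -0.5]
gripper_width: 0.178
grasp_force: 40.0
```

```bash
python3 - <<'E'
from h import *
np.set_printoptions(precision=2,suppress=True)
for i in range(3):
  read_camera("top");s=get_state();print(s["ee_pos"],s["wrist_force"],s["torque"])
E
```

```text
[499.83 395.64  65.41] [ 0.37  3.59 -0.29] [0.56 0.06 0.06]
[499.83 395.65  65.46] [ 0.07  3.11 -1.02] [ 0.51  0.   -0.  ]
[499.86 395.62  65.48] [-0.31  2.83 -0.78] [ 0.57  0.09 -0.  ]
```

Emit:
step_arm --pt "1 0.01 -0.002 0 0" --pt "1 0.01 -0.002 0.015 0" --pt "1 0.01 -0.002 0.03 0" --pt "1 0.01 -0.002 0.03 0" --pt "1 0.01 -0.002 0.03 0"

```text
time_s: 14.58
ee_pos: [500.0, 397.2, 60.9]
ee_rot: [-0.0, 0.781, 0.624, 0.0]
wrist_force: [1.5, 3.8, -1.7]
gripper_width: 0.179
grasp_force: 39.9
```

```bash
python3 - <<'E'
from h import *
np.set_printoptions(precision=2,suppress=True)
for i in range(2):
  read_camera("top");s=get_state();print(s["ee_pos"],s["wrist_force"],s["torque"])
E
```

```text
[500.01 397.18  60.88] [ 0.99  3.88 -2.07] [ 0.7  -0.29 -0.01]
[500.01 397.14  60.88] [ 1.92  4.16 -2.51] [ 0.76 -0.32  0.04]
```

Emit:
step_arm --pt "1 0.012 0.003 0.01 0" --pt "1 0.012 0.003 0.02 0" --pt "1 0.012 0.003 0.03 0" --pt "1 0.012 0.003 0.04 0" --pt "1 0.012 0.003 0.045 0" --pt "1 0.012 0.003 0.045 0"

```text
time_s: 15.42
ee_pos: [500.7, 398.6, 54.2]
ee_rot: [0.0, 0.781, 0.624, -0.0]
wrist_force: [-0.3, 0.3, -0.1]
gripper_width: 0.173
grasp_force: 40.1
```

```bash
python3 - <<'E'
from h import *
np.set_printoptions(precision=2,suppress=True)
for i in range(2):
  read_camera("top");s=get_state();print(s["ee_pos"],s["wrist_force"],s["torque"])
E
```

```text
[500.74 398.68  54.24] [0.19 0.26 1.08] [-0.01  0.05  0.03]
[500.79 398.68  54.23] [-0.18  0.53  0.71] [-0.03 -0.02 -0.02]
```

Emit:
step_arm --pt "1 0 0 0.006 0" --pt "1 0 0 0.006 0" --pt "0.3 0 0 0.006 0" --pt "-0.2 0 0 0.006 0" --pt "-0.2 0 0 0.006 0" --pt "-0.2 0 0 0.006 0" --pt "-0.2 0 0 -0.2 0" --pt "-0.2 0 0 -0.5 0" --pt "-0.2 0 0 -0.6 0" --pt "-0.2 0 0 -0.6 0"

```text
time_s: 16.77
ee_pos: [501.0, 398.8, 144.7]
ee_rot: [0.0, 0.781, 0.624, 0.001]
wrist_force: [-0.5, -0.1, -0.1]
gripper_width: 0.603
grasp_force: 0.0
```

```bash
python3 - <<'E'
from h import *
np.set_printoptions(precision=3,suppress=True)
s=get_state();print(s["ee_pos"],s["gripper_width"],s["wrist_force"])
b=read_camera("side")
print("headtop exp",proj("side",(500.7,398.6,75)),"headtop if tip at mouth",proj("side",(500.7,398.6,88)))
cv2.imwrite("pics/a4.png",cv2.resize(b[145:185,270:340],None,fx=11,fy=11,interpolation=cv2.INTER_CUBIC))
E
```

```text
[500.977 398.828 144.728] 0.6027703398169015 [-0.523 -0.073 -0.076]
headtop exp [np.float64(303.0299763777843), np.float64(163.46508032790626)] headtop if tip at mouth [np.float64(302.8880232416943), np.float64(160.26966678015185)]
```

View pics/a4.png

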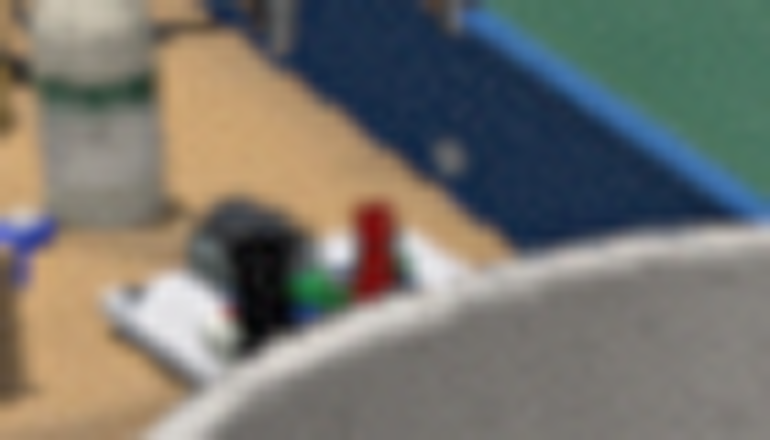

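The pin is home: its head top is at (304,164), as predicted for a seated pin, and it stands upright. Next I turn the gripper and move above the handle.

Emit:
step_arm --pt "-0.4 -0.2 -0.12 0 -0.055" --pt "-0.6 -0.4 -0.24 0 -0.11" --pt "-0.6 -0.622 -0.36 0 -0.165" --pt "-0.6 -0.622 -0.36 0 -0.22" --pt "-0.6 -0.622 -0.36 0 -0.275" --pt "-0.6 -0.622 -0.36 0 -0.33" --pt "-0.6 -0.622 -0.36 0 -0.385" --pt "-0.6 -0.622 -0.36 0 -0.44" --pt "-0.6 -0.622 -0.36 0 -0.495" --pt "-0.6 -0.622 -0.36 0 -0.543" --newtons 40

```text
time_s: 18.08
ee_pos: [426.8, 319.2, 142.5]
ee_rot: [-0.001, 0.041, 0.999, -0.001]
wrist_force: [-0.3, -1.1, 0.1]
gripper_width: 0.802
grasp_force: 0.0
```

```bash
python3 - <<'E'
from h import *
np.set_printoptions(precision=3,suppress=True)
b=read_camera("side");s=get_state();print(s["ee_pos"],s["gripper_width"],s["qpos"]);print(Rt(),go([427.5,320,76]))
print(proj("side",s["ee_pos"]),"grip top guess",proj("side",(427.5,320,105)))
cv2.imwrite("pics/a5.png",cv2.resize(b[120:195,250:330],None,fx=8,fy=8,interpolation=cv2.INTER_CUBIC))
E
```

```text
[426.745 319.162 142.489] 0.8005257153869156 [ 0.555  0.449  1.784 -0.     0.911 -0.94 ]
[[-0.997  0.076 -0.002]
 [ 0.076  0.997 -0.002]
 [ 0.002 -0.002 -1.   ]] [-0.006  0.007  0.443]
[np.float64(291.9598269806862), np.float64(156.58869645848165)] grip top guess [np.float64(292.6352942503824), np.float64(166.42566322493806)]
```

View pics/a5.png

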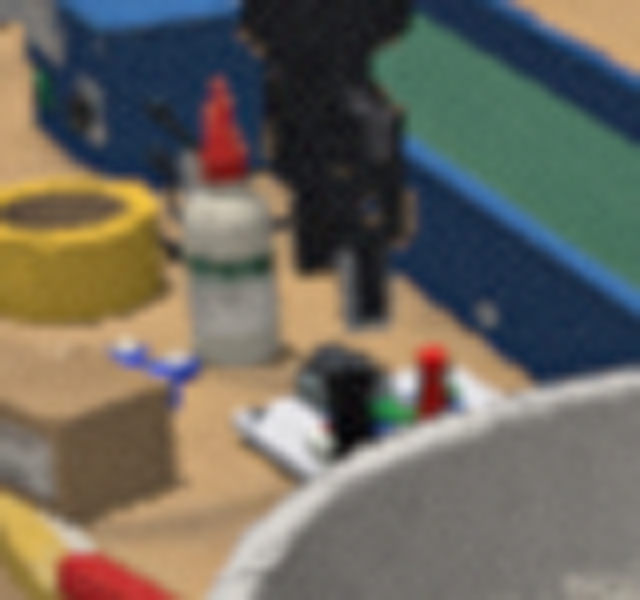

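The handle top is at about (294,165.5), within 1 px of the prediction, with the open fingers straddling above it. I descend and close.

Emit:
step_arm --pt "-0.6 -0.006 0.007 0.1 0" --pt "-0.6 -0.006 0.007 0.2 0" --pt "-0.6 -0.006 0.007 0.3 0" --pt "-0.6 -0.006 0.007 0.4 0" --pt "-0.6 -0.006 0.007 0.44 0" --pt "-0.6 -0.006 0.007 0.44 0" --pt "-0.6 -0.006 0.007 0.44 0"

```text
time_s: 19.0
ee_pos: [428.7, 320.8, 78.6]
ee_rot: [0.0, 0.044, 0.999, 0.0]
wrist_force: [0.5, 0.7, -0.0]
gripper_width: 0.801
grasp_force: 0.0
```

Emit:
step_arm --pt "-0.2 0 0 0 0" --pt "0.2 0 0 0 0" --pt "0.4 0 0 0 0" --pt "0.6 0 0 0 0" --pt "1 0 0 0 0" --pt "1 0 0 0 0" --pt "1 0 0 0 0" --pt "1 0 0 0 0" --newtons 40

```text
time_s: 20.0
ee_pos: [428.7, 321.2, 78.5]
ee_rot: [0.0, 0.044, 0.999, 0.001]
wrist_force: [-1.2, 5.0, 2.4]
gripper_width: 0.245
grasp_force: 39.2
```

```bash
python3 - <<'E'
from h import *
np.set_printoptions(precision=3,suppress=True)
for i in range(3):
  read_camera("side");s=get_state();print(s["ee_pos"],s["gripper_width"],s["wrist_force"],s["torque"])
E
```

```text
[428.722 321.151  78.524] 0.2477593016834782 [-0.582  4.707  2.401] [0.815 0.154 0.024]
[428.678 321.149  78.525] 0.2466502062238131 [-1.826  4.622  2.748] [ 0.817  0.242 -0.024]
[428.686 321.146  78.502] 0.24567359541040554 [-0.585  4.988  3.085] [0.814 0.22  0.016]
```

```bash
cat >> h.py <<'E'
PIV=np.array([534.,289.])
def ang():
    d=get_state()["ee_pos"][:2]-PIV; return np.arctan2(d[1],d[0])%(2*np.pi),np.linalg.norm(d)
def arc(ths):
    a,r=ang(); R=Rt()[:2,:2]; p=PIV+r*np.array([np.cos(a),np.sin(a)])
    for t in ths: print("d%.2f"%t,np.round(R.T@(PIV+r*np.array([np.cos(a+t),np.sin(a+t)])-p)/150,3))
E
python3 - <<'E'
from h import *
print(ang(),np.degrees(ang()[0])); arc([.05,.1,.15,.2,.25,.3,.35,.4])
E
```

```text
(np.float64(2.8453394086560726), np.float64(110.11098002380932)) 163.02593939824237
d0.05 [ 0.007 -0.036]
d0.10 [ 0.012 -0.072]
d0.15 [ 0.015 -0.109]
d0.20 [ 0.016 -0.146]
d0.25 [ 0.015 -0.182]
d0.30 [ 0.013 -0.219]
d0.35 [ 0.009 -0.255]
d0.40 [ 0.003 -0.292]
```

Emit:
step_arm --pt "1 0.003 -0.018 0 0" --pt "1 0.007 -0.036 0 0" --pt "1 0.007 -0.036 0 0"

```text
time_s: 20.52
ee_pos: [427.1, 315.7, 78.5]
ee_rot: [0.0, 0.044, 0.999, 0.0]
wrist_force: [-1.0, 4.5, 2.8]
gripper_width: 0.245
grasp_force: 39.3
```

Emit:
step_arm --pt "1 0.003 -0.018 0 0" --pt "1 0.005 -0.036 0 0" --pt "1 0.005 -0.036 0 0"

```text
time_s: 20.9
ee_pos: [425.9, 310.3, 78.5]
ee_rot: [0.0, 0.044, 0.999, 0.0]
wrist_force: [-2.0, 5.6, 5.8]
gripper_width: 0.24
grasp_force: 39.4
```

Emit:
step_arm --pt "1 0.002 -0.018 0 0" --pt "1 0.003 -0.037 0 0" --pt "1 0.003 -0.037 0 0"

```text
time_s: 21.28
ee_pos: [425.0, 304.8, 78.5]
ee_rot: [0.0, 0.044, 0.999, 0.0]
wrist_force: [-1.1, 5.1, 5.4]
gripper_width: 0.245
grasp_force: 39.5
```

Emit:
step_arm --pt "1 0 -0.018 0 0" --pt "1 0.001 -0.037 0 0" --pt "1 0.001 -0.037 0 0"

```text
time_s: 21.65
ee_pos: [424.3, 299.2, 78.5]
ee_rot: [0.0, 0.044, 0.999, 0.0]
wrist_force: [-2.2, 5.1, 5.3]
gripper_width: 0.243
grasp_force: 39.5
```

```bash
python3 - <<'E'
from h import *
print(ang(),get_state()["wrist_force"],get_state()["gripper_width"]); arc([.05,.1,.15,.2,.25,.3,.35,.4])
E
```

```text
(np.float64(3.0487646729735203), np.float64(110.21187231255783)) [-2.21216554  5.05938003  5.32953019] 0.24317936238901064
d0.05 [-0.001 -0.037]
d0.10 [-0.003 -0.073]
d0.15 [-0.008 -0.11 ]
d0.20 [-0.014 -0.146]
d0.25 [-0.022 -0.182]
d0.30 [-0.032 -0.217]
d0.35 [-0.043 -0.252]
d0.40 [-0.057 -0.286]
```

Emit:
step_arm --pt "1 0 -0.018 0 0" --pt "1 0 -0.018 0 0"

```text
time_s: 21.9
ee_pos: [424.0, 296.6, 78.5]
ee_rot: [0.0, 0.044, 0.999, 0.0]
wrist_force: [-2.6, 4.9, 6.3]
gripper_width: 0.243
grasp_force: 39.5
```

Emit:
step_arm --pt "1 -0.001 -0.018 0 0" --pt "1 -0.001 -0.018 0 0"

```text
time_s: 22.15
ee_pos: [423.9, 293.8, 78.4]
ee_rot: [0.0, 0.044, 0.999, 0.0]
wrist_force: [-3.2, 5.5, 5.5]
gripper_width: 0.247
grasp_force: 39.5
```

Emit:
step_arm --pt "1 -0.001 -0.018 0 0" --pt "1 -0.001 -0.018 0 0"

```text
time_s: 22.4
ee_pos: [423.8, 291.2, 78.5]
ee_rot: [0.0, 0.044, 0.999, 0.0]
wrist_force: [-3.0, 5.4, 4.7]
gripper_width: 0.243
grasp_force: 39.5
```

Emit:
step_arm --pt "1 -0.001 -0.018 0 0" --pt "1 -0.001 -0.018 0 0"

```text
time_s: 22.65
ee_pos: [423.8, 288.5, 78.5]
ee_rot: [0.0, 0.044, 0.999, 0.0]
wrist_force: [-1.5, 4.8, 5.5]
gripper_width: 0.245
grasp_force: 39.5
```

Emit:
step_arm --pt "1 -0.002 -0.018 0 0" --pt "1 -0.002 -0.018 0 0"

```text
time_s: 22.9
ee_pos: [423.8, 285.8, 78.5]
ee_rot: [0.0, 0.044, 0.999, 0.0]
wrist_force: [-2.8, 6.1, 5.9]
gripper_width: 0.247
grasp_force: 39.5
```

Emit:
step_arm --pt "1 -0.003 -0.018 0 0" --pt "1 -0.003 -0.018 0 0"

```text
time_s: 23.15
ee_pos: [423.9, 283.0, 78.5]
ee_rot: [0.0, 0.044, 0.999, 0.0]
wrist_force: [-3.3, 5.0, 5.7]
gripper_width: 0.245
grasp_force: 39.6
```

```bash
python3 - <<'E'
from h import *
s=get_state();print(ang(),s["wrist_force"],s["ee_pos"]); arc([.05,.1,.15,.2,.25,.3,.35,.4])
E
```

```text
(np.float64(3.1959079730381683), np.float64(110.21943606000929)) [-3.31385321  4.95418086  5.71167486] [423.94310612 283.01633925  78.45532758]
d0.05 [-0.006 -0.036]
d0.10 [-0.014 -0.072]
d0.15 [-0.024 -0.108]
d0.20 [-0.035 -0.142]
d0.25 [-0.048 -0.177]
d0.30 [-0.063 -0.21 ]
d0.35 [-0.08  -0.243]
d0.40 [-0.098 -0.275]
```

```bash
python3 - <<'E'
from h import *
a=read_camera("top");b=read_camera("side")
R=lambda i,x,y,w,h,k:cv2.resize(i[y:y+h,x:x+w],None,fx=k,fy=k,interpolation=cv2.INTER_CUBIC)
A=R(a,190,145,100,70,6); B=R(b,260,125,100,70,6)[:, :200*0+600]
im=np.zeros((600,800,3),np.uint8)
im[:300,:800]=R(a,205,150,100,37*1,8)[:300,:800] if 0 else cv2.resize(a[150:225,190:290],(400,300),interpolation=cv2.INTER_CUBIC).repeat(1,0) if 0 else 0
im=np.vstack([cv2.resize(a[155:205,190:290],(600,300),interpolation=cv2.INTER_CUBIC),cv2.resize(b[140:190,255:355],(600,300),interpolation=cv2.INTER_CUBIC)])
cv2.imwrite("pics/a6.png",im)
for c in("top","side"):
  for t in("grip","lever","pull_pin"): print(c,t,nets.find_in(c,t)[:2])
s=get_state();print(proj("side",s["ee_pos"]),proj("top",s["ee_pos"]))
E
```

```text
top grip []
top lever [{'xy': [272.2, 167.1], 'score': 0.54}]
top pull_pin [{'xy': [163.6, 185.9], 'score': 0.58}]
side grip []
side lever []
side pull_pin []
[np.float64(296.10580702914086), np.float64(177.15811764378313)] [np.float64(260.39375023281997), np.float64(203.20017217233033)]
```

View pics/a6.png

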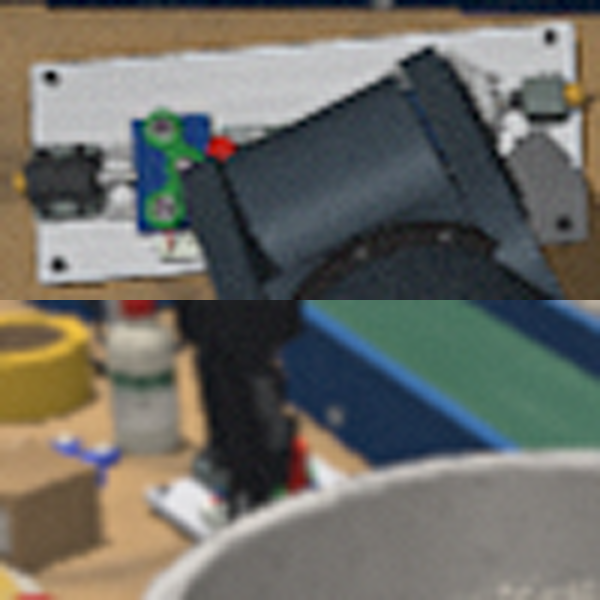

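The red head is at about (227,180) in the top crop. The fingers hide the handle, so I check numerically whether the slide has moved.

```bash
python3 - <<'E'
from h import *
np.set_printoptions(precision=2,suppress=True)
def red(i):
  h=cv2.cvtColor(i,cv2.COLOR_BGR2HSV); m=((h[...,0]<8)|(h[...,0]>172))&(h[...,1]>130)&(h[...,2]>70)
  n,l,st,ce=cv2.connectedComponentsWithStats(m.astype(np.uint8)); return [(st[k].tolist(),ce[k]) for k in range(1,n) if st[k][4]>4]
k=cv2.imread("pics/a4.png"); print("side home",[( np.array(c)/11+[270,145],np.array(s)/11) for s,c in red(k) if s[4]>1500])
k=cv2.imread("pics/a6.png")
print("top now",[(c/6+[190,155],s) for s,c in red(k[:300]) if s[4]>100]); print("side now",[(c/6+[255,140],s) for s,c in red(k[300:]) if s[4]>100])
b=read_camera("side"); print([x for x in red(b) if 290<x[1][0]<320 and x[1][1]<190])
a=read_camera("top"); print([x for x in red(a) if 215<x[1][0]<245 and x[1][1]<200])
print("exp head top rest",proj("top",(499.7,395.6,75)),proj("top",(499.7+.5,395.6-5.6,75)))
print("exp side shift",np.array(proj("side",(501,393,56)))-proj("side",(500.7,398.6,56)))
# spinner hub via green/ rings in top
h=cv2.cvtColor(a,cv2.COLOR_BGR2HSV)[165:205,205:240]; m=(h[...,0]>45)&(h[...,0]<85)&(h[...,1]>100)
t0=cv2.imread("pics/top0.png"); h0=cv2.cvtColor(t0,cv2.COLOR_BGR2HSV)[165:205,205:240]; m0=(h0[...,0]>45)&(h0[...,0]<85)&(h0[...,1]>100)
print("green left cols",np.argwhere(m0)[:,1].min(),np.argwhere(m)[:,1].min(), m0[:,:18].sum(),m[:,:18].sum())
E
```

```text
side home [(array([304.04, 167.75]), array([ 32.18,  18.55,   3.64,   8.45, 243.  ]))]
top now [(array([226.88, 179.63]), [209, 137, 28, 25, 493])]
side now [(array([277.94, 141.14]), [122, 0, 33, 16, 458]), (array([304.57, 167.33]), [288, 136, 19, 54, 671]), (array([260.9 , 189.58]), [21, 295, 29, 5, 110])]
[([303, 163, 3, 9, 19], array([304.21, 167.26]))]
[([225, 178, 5, 4, 14], array([226.57, 179.36]))]
exp head top rest [np.float64(226.25978152622108), np.float64(179.53919189649955)] [np.float64(228.0145308530351), np.float64(179.41013482716392)]
exp side shift [0.66 0.47]
green left cols 8 9 70 62
```

Emit:
step_arm --pt "1 -0.003 -0.018 0 0" --pt "1 -0.003 -0.018 0 0"

```text
time_s: 23.9
ee_pos: [424.1, 280.3, 78.5]
ee_rot: [-0.0, 0.044, 0.999, 0.0]
wrist_force: [-3.5, 6.1, 7.2]
gripper_width: 0.244
grasp_force: 39.6
```

Emit:
step_arm --pt "1 -0.003 -0.018 0 0" --pt "1 -0.003 -0.018 0 0"

```text
time_s: 24.15
ee_pos: [424.3, 277.5, 78.4]
ee_rot: [-0.0, 0.044, 0.999, 0.0]
wrist_force: [-3.4, 4.7, 6.4]
gripper_width: 0.242
grasp_force: 39.6
```

Emit:
step_arm --pt "1 -0.004 -0.018 0 0" --pt "1 -0.004 -0.018 0 0"

```text
time_s: 24.4
ee_pos: [424.7, 274.8, 78.4]
ee_rot: [-0.0, 0.044, 0.999, 0.0]
wrist_force: [-4.1, 4.7, 6.2]
gripper_width: 0.245
grasp_force: 39.6
```

Emit:
step_arm --pt "1 -0.004 -0.018 0 0" --pt "1 -0.004 -0.018 0 0"

```text
time_s: 24.65
ee_pos: [425.1, 272.1, 78.4]
ee_rot: [-0.0, 0.044, 0.999, 0.0]
wrist_force: [-2.4, 6.0, 6.8]
gripper_width: 0.244
grasp_force: 39.6
```

```bash
cat >> h.py <<'E'
def red(i,lo,hi):
  h=cv2.cvtColor(cv2.resize(i,None,fx=6,fy=6,interpolation=cv2.INTER_CUBIC),cv2.COLOR_BGR2HSV); m=((h[...,0]<8)|(h[...,0]>172))&(h[...,1]>130)&(h[...,2]>70)
  n,l,st,ce=cv2.connectedComponentsWithStats(m.astype(np.uint8))
  return [(np.round(st[k]/6,1).tolist(),np.round(ce[k]/6,2).tolist()) for k in range(1,n) if st[k][4]>100 and lo<ce[k][0]/6<hi and 150<ce[k][1]/6<190]
E
python3 - <<'E'
from h import *
s=get_state();print(ang(),s["wrist_force"],s["ee_pos"],s["gripper_width"])
print(red(read_camera("top"),215,245),red(read_camera("side"),290,320))
E
```

```text
(np.float64(3.295847240535263), np.float64(110.25449254789285)) [-2.37685659  5.9709659   6.7847421 ] [425.05463256 272.06010508  78.44647418] 0.24422940551378647
[([225.0, 177.8, 5.0, 3.8, 80.8], [227.19, 179.57])] []
```

```bash
cat >> h.py <<'E'
def shift(a,x,y,w,h):
  t0=cv2.imread("pics/top0.png"); T=t0[y:y+h,x:x+w]; S=a[y-4:y+h+4,x-4:x+w+4]
  k=8; T,S=[cv2.resize(v,None,fx=k,fy=k,interpolation=cv2.INTER_CUBIC) for v in(T,S)]
  r=cv2.matchTemplate(S,T,cv2.TM_CCOEFF_NORMED); _,v,_,l=cv2.minMaxLoc(r); return (l[0]/k-4,l[1]/k-4,round(v,3))
E
python3 - <<'E'
from h import *
a=read_camera("top")
print("carriage",shift(a,211,173,10,20),"cartridge",shift(a,194,176,14,16),"plug right",shift(a,274,165,14,11),"carr-top",shift(a,211,173,12,10))
cv2.imwrite("pics/raw1.png",a)
h=cv2.cvtColor(a,cv2.COLOR_BGR2HSV)
for r in range(176,186): print(r,[tuple(int(q) for q in a[r,c]) for c in range(220,232)])
E
```

```text
carriage (0.875, -0.125, 0.945) cartridge (0.0, 0.0, 0.994) plug right (0.25, -0.125, 0.913) carr-top (0.875, -0.125, 0.955)
176 [(50, 114, 35), (78, 34, 10), (122, 60, 35), (124, 66, 35), (95, 52, 24), (63, 55, 54), (134, 136, 128), (163, 165, 150), (149, 150, 139), (148, 147, 138), (138, 138, 131), (131, 131, 124)]
177 [(46, 89, 25), (90, 42, 16), (125, 66, 30), (124, 65, 30), (96, 47, 14), (57, 51, 64), (85, 89, 118), (109, 112, 141), (137, 133, 147), (149, 149, 145), (140, 139, 138), (142, 142, 140)]
178 [(49, 94, 26), (92, 92, 33), (121, 58, 29), (124, 64, 32), (105, 54, 22), (57, 53, 111), (50, 57, 179), (8, 15, 188), (46, 51, 171), (107, 109, 136), (128, 128, 119), (97, 98, 94)]
179 [(66, 151, 45), (91, 150, 52), (101, 96, 35), (110, 79, 23), (93, 51, 34), (43, 27, 137), (20, 31, 190), (25, 33, 182), (17, 19, 161), (13, 15, 112), (24, 27, 31), (43, 43, 41)]
180 [(59, 125, 38), (61, 127, 41), (53, 133, 42), (63, 126, 36), (57, 71, 41), (18, 16, 125), (22, 24, 172), (28, 28, 149), (40, 40, 105), (35, 32, 70), (13, 11, 9), (25, 24, 30)]
181 [(97, 126, 91), (95, 104, 95), (75, 103, 67), (67, 131, 34), (52, 112, 40), (32, 49, 68), (43, 39, 89), (48, 42, 66), (57, 51, 25), (56, 48, 32), (38, 34, 28), (36, 33, 34)]
182 [(148, 145, 153), (157, 147, 158), (98, 89, 92), (68, 85, 29), (58, 98, 35), (57, 68, 37), (58, 48, 31), (59, 54, 34), (66, 55, 45), (66, 61, 50), (53, 46, 38), (38, 37, 30)]
183 [(138, 132, 141), (126, 115, 127), (67, 67, 64), (56, 82, 35), (58, 79, 42), (59, 41, 43), (68, 59, 50), (66, 61, 49), (66, 57, 48), (68, 61, 51), (56, 51, 42), (28, 27, 18)]
184 [(54, 96, 41), (54, 83, 54), (61, 107, 55), (61, 119, 41), (61, 84, 50), (58, 48, 43), (60, 54, 44), (68, 60, 54), (61, 52, 45), (65, 60, 50), (54, 47, 40), (40, 34, 30)]
185 [(61, 136, 44), (56, 129, 40), (65, 136, 41), (64, 115, 37), (53, 63, 32), (61, 53, 51), (64, 59, 49), (67, 59, 54), (63, 60, 49), (61, 59, 51), (70, 61, 52), (44, 38, 34)]
```

The carriage has moved 0.9 px (about 2.9 mm) and the cartridge has not. So the lever really is at about 0.46 to 0.48 rad, in agreement with the arc geometry. I go on in small steps.

```bash
python3 - <<'E'
from h import *
arc([.04,.08,.12,.16,.20,.22,.24,.26,.28,.3,.32,.34]); s=get_state(); print(s["joint_efforts"])
E
```

```text
d0.04 [-0.008 -0.028]
d0.08 [-0.016 -0.056]
d0.12 [-0.026 -0.084]
d0.16 [-0.037 -0.111]
d0.20 [-0.049 -0.138]
d0.22 [-0.056 -0.152]
d0.24 [-0.062 -0.165]
d0.26 [-0.069 -0.178]
d0.28 [-0.076 -0.19 ]
d0.30 [-0.084 -0.203]
d0.32 [-0.091 -0.216]
d0.34 [-0.099 -0.228]
[-3.16043928e+00 -4.75292516e+01 -1.87159145e+01 -1.08965792e+00
 -6.06869976e-02  3.08456956e-04]
```

Emit:
step_arm --pt "1 -0.004 -0.014 0 0" --pt "1 -0.008 -0.028 0 0" --pt "1 -0.008 -0.028 0 0"

```text
time_s: 25.18
ee_pos: [425.8, 267.8, 78.4]
ee_rot: [-0.0, 0.044, 0.999, 0.0]
wrist_force: [-3.4, 4.6, 6.9]
gripper_width: 0.247
grasp_force: 39.6
```

Emit:
step_arm --pt "1 -0.004 -0.014 0 0" --pt "1 -0.008 -0.028 0 0" --pt "1 -0.008 -0.028 0 0"

```text
time_s: 25.55
ee_pos: [426.7, 263.5, 78.4]
ee_rot: [-0.0, 0.044, 0.999, 0.0]
wrist_force: [-2.8, 5.3, 6.2]
gripper_width: 0.242
grasp_force: 39.6
```

Emit:
step_arm --pt "1 -0.005 -0.014 0 0" --pt "1 -0.01 -0.028 0 0" --pt "1 -0.01 -0.028 0 0"

```text
time_s: 25.92
ee_pos: [427.8, 259.2, 78.4]
ee_rot: [-0.0, 0.044, 0.999, 0.0]
wrist_force: [-4.0, 5.6, 6.7]
gripper_width: 0.245
grasp_force: 39.6
```

Emit:
step_arm --pt "1 -0.005 -0.014 0 0" --pt "1 -0.011 -0.027 0 0" --pt "1 -0.011 -0.027 0 0"

```text
time_s: 26.3
ee_pos: [429.1, 255.0, 78.4]
ee_rot: [-0.0, 0.044, 0.999, 0.0]
wrist_force: [-3.0, 4.9, 5.6]
gripper_width: 0.243
grasp_force: 39.7
```

Emit:
step_arm --pt "1 -0.006 -0.014 0 0" --pt "1 -0.012 -0.027 0 0" --pt "1 -0.012 -0.027 0 0"

```text
time_s: 26.68
ee_pos: [430.5, 250.8, 78.4]
ee_rot: [-0.0, 0.044, 0.999, 0.0]
wrist_force: [-3.7, 5.9, 6.6]
gripper_width: 0.241
grasp_force: 39.6
```

```bash
python3 - <<'E'
from h import *
s=get_state();a=read_camera("top")
A=ang();print(A,"lever",A[0]-2.836,s["wrist_force"],s["gripper_width"],s["time_s"]);print(s["joint_efforts"])
print("carriage",shift(a,211,173,10,20),"cartridge",shift(a,194,176,14,16),"carr-top",shift(a,211,173,12,10),red(a,215,245))
arc([.02,.04,.06,.08,.1,.12,.14,.16])
E
```

```text
(np.float64(3.494861561768835), np.float64(110.3183928376097)) lever 0.6588615617688349 [-3.72823256  5.87398646  6.57008333] 0.24102745188485195 26.675
[-3.43923524e+00 -4.67929137e+01 -1.86869842e+01 -1.15419131e+00
 -1.72861917e-01 -2.79367453e-02]
carriage (1.75, -0.125, 0.927) cartridge (0.125, 0.0, 0.987) carr-top (1.75, -0.25, 0.94) [([225.5, 177.8, 5.3, 4.7, 108.2], [228.18, 179.92])]
d0.02 [-0.006 -0.013]
d0.04 [-0.013 -0.026]
d0.06 [-0.02  -0.039]
d0.08 [-0.027 -0.052]
d0.10 [-0.035 -0.065]
d0.12 [-0.042 -0.077]
d0.14 [-0.05 -0.09]
d0.16 [-0.059 -0.102]
```

Emit:
step_arm --pt "1 -0.006 -0.013 0 0" --pt "1 -0.013 -0.026 0 0" --pt "1 -0.013 -0.026 0 0"

```text
time_s: 27.1
ee_pos: [432.1, 246.7, 78.4]
ee_rot: [-0.0, 0.044, 0.999, 0.0]
wrist_force: [-3.7, 6.1, 7.0]
gripper_width: 0.242
grasp_force: 39.7
```

Emit:
step_arm --pt "1 -0.007 -0.013 0 0" --pt "1 -0.014 -0.026 0 0" --pt "1 -0.014 -0.026 0 0"

```text
time_s: 27.48
ee_pos: [433.8, 242.7, 78.4]
ee_rot: [-0.0, 0.044, 0.999, 0.0]
wrist_force: [-4.0, 4.9, 6.4]
gripper_width: 0.243
grasp_force: 39.7
```

Emit:
step_arm --pt "1 -0.008 -0.013 0 0" --pt "1 -0.016 -0.027 0 0" --pt "1 -0.016 -0.027 0 0" --pt "1 -0.016 -0.027 0 0"

```text
time_s: 27.98
ee_pos: [435.8, 238.5, 78.4]
ee_rot: [-0.0, 0.044, 0.999, 0.0]
wrist_force: [-4.2, 6.3, 7.8]
gripper_width: 0.247
grasp_force: 39.6
```

```bash
python3 - <<'E'
from h import *
s=get_state();a=read_camera("top")
A=ang();print(A,"lever",A[0]-2.836,s["wrist_force"],s["gripper_width"],s["time_s"]);print(s["joint_efforts"])
print("carriage",shift(a,211,173,10,20),"cartridge",shift(a,194,176,14,16),"carr-top",shift(a,211,173,12,10),red(a,215,245))
for z in(20,37): print("mm/px",at_z("top",(216,182),z)[1]-at_z("top",(217,182),z)[1])
E
```

```text
(np.float64(3.616573533845737), np.float64(110.39941037773502)) lever 0.7805735338457374 [-4.19182428  6.26314129  7.81796665] 0.24747971173490038 27.975
[-3.49040464e+00 -4.66306794e+01 -1.86743796e+01 -1.20332971e+00
 -1.79967005e-01  2.03891882e-04]
carriage (2.25, -0.25, 0.947) cartridge (0.125, 0.0, 0.983) carr-top (2.25, -0.25, 0.961) [([226.2, 177.8, 5.0, 4.7, 103.7], [228.73, 179.96])]
mm/px 3.324305091938072
mm/px 3.285595751230744
```

The lever estimate is about 0.78 rad and the carriage travel about 7.4 mm. Both match the fourth notch. I hold for the half second and check for drift.

Emit:
step_arm --pt "1 0 0 0 0" --pt "1 0 0 0 0" --pt "1 0 0 0 0" --pt "1 0 0 0 0" --pt "1 0 0 0 0" --pt "1 0 0 0 0" --pt "1 0 0 0 0" --pt "1 0 0 0 0"

```text
time_s: 29.02
ee_pos: [435.8, 238.5, 78.4]
ee_rot: [-0.0, 0.044, 0.999, 0.0]
wrist_force: [-3.9, 6.1, 6.9]
gripper_width: 0.245
grasp_force: 39.6
```

```bash
python3 - <<'E'
from h import *
A=ang();a=read_camera("top");print("lever",A[0]-2.836,get_state()["grasp_force"],shift(a,211,173,10,20))
if .72<A[0]-2.836<.86: print(close_job())
E
```

```text
lever 0.7806568589917982 39.648940420593135 (2.25, -0.25, 0.949)
the job is handed in; nothing more can be done
None
```

I handed the job in at about 29 s with the pull pin home and the handle held at about 0.78 rad, in the fourth notch, with the carriage drawn about 7.4 mm; I found the notch from the arc position and carriage travel because the clicks never showed in the wrist force, and no verdict came back.

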